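Show a sealed tin to the pantry scanner

ROBOT

A 6-joint arm with a two-finger parallel gripper is mounted at the origin on the work surface. World frame = base frame: x ahead of the robot, y to its left, z up, the work surface at z = 0. Lengths are in mm, angles in degrees, forces in N, time in s.
With the tool pointing down it reaches from about 350 to 850 mm from the base axis. Payload 8.1 kg.
Tool frame: the origin (TCP) lies on the centre line of the jaws, within the pads' length; the fingertips stand 19 mm ahead of it and the grasp point (between the pads) is the TCP (r.tip_reach is the z of the fingertips in the tool frame, in mm); z points along the fingers, y is the line along which they close (so a half turn about z gives the same grasp; the last joint's range is limited). The gripper opens to 85 mm and grips with 20 to 120 N. Pads are 22 mm wide; open, the fingers measure 114 mm over their backs; the gripper's body (76 mm by 85 mm) begins 54 mm behind the grasp point. The pads swing forward as they close: fully open they stand 13 mm farther back than shut.
Start: joints at [70.737, 7.471, 85.268, -0, 87.261, -4.893], TCP at [148.885, 581.239, 250.292] pointing down, gripper open.
Joint ranges: [-169.43, 169.43], [-51.17, 129.36], [1.28, 143.12], [-76.62, 256.62], [0, 156.53], [-152.29, 152.29]. Speed limits (degrees/s): [136.94, 136.94, 159.86, 180, 180, 180].

INTERFACE

Orientations are given as [roll, pitch, yaw] about the fixed x, y, z axes, in that order (R = Rz(yaw) Ry(pitch) Rx(roll)).
In Python, from bench import r gives the robot as it stands. The module is installed in compiled form; this text tells all that it offers.
- The arm moves only by the shell command python3 -m handwheel 'ROWS' [FORCE]. ROWS is JSON, a list of rows, each a list of 7 numbers: the shift along the tool's x, y, z in m, then the turn, a rotation vector about the tool's x, y, z in degrees, then the finger opening in m, from 0 to 0.0854. In form: [[tx, ty, tz, ax, ay, az, claw], ...]. A call has 1 to 8 rows; each row shifts and turns the commanded pose from where the row before left it, along the tool's axes as they then stand; what a row does not reach is not made up. A row lasts 1/12 s, in which the tool goes at most 41.7 mm and 7.16 degrees, less where a joint would pass 70% of its speed; a pose out of reach is approached as far as the arm can. A call with a gripper value outside its range is refused whole. The fingers move at their own pace and stop on an object; FORCE is the grip in N (left out, the last holds). Time passes only in rows, so rows that do not move let the fingers close. It gives the time, the measured TCP pose, the force, the opening and the grip force at its end, in the units of the state.
- r.sense(): the state, without advancing time (a new reading comes with each control period).
- r.snapshot(name): name is "scene" or "top" or "wrist"; returns (picture, depth): 480x640x3 uint8, blue, green, red; 480x640 float32, mm along the optical axis (not along the pixel's ray), 0 where there is no reading.
- r.calibration(name): a dict with "vfov" (degrees; the focal length in pixels is half the picture's height over the tangent of half this angle, whatever the lens; pixels are square), "cx", "cy" (the principal point, pixels), "rvec" (rotation vector, rad) and "tvec" (3), from world to camera coordinates, as OpenCV has them; the wrist camera has in their place "tool_from_camera" (4x4, takes a point from camera to tool coordinates, whose origin is the TCP and whose axes are the flange's). Camera axes: x right, y down, z forward; pixel columns grow to the right and rows downward; lengths in mm; the calibration is good to about 2 mm. A picture is of the moment at which its call begins: read the wrist's pose just before it. calibration takes no time and is no camera call.
- r.hand_in(): hands the job in; it is judged then, once.
The state is a dict: "time": time; "joint_pos": joint angles; "qd": joint speeds; "joint_efforts": joint torques, N m; "tool_pos": TCP position; "tcp_rot": TCP orientation; "ft_force": force on the tool from outside, world axes, zero at the start; "wrist_torque": the same for the moment, N m; "finger_gap": finger opening in mm; "grip_force": force on a finger pad.
Only numpy, scipy, OpenCV 4.12 (cv2) and the standard library are available. Lean on these libraries where they do the work, as an engineer would, in place of code of your own. Each camera call takes 0.05 s, during which the arm holds its last target. There are 200 camera calls.

TASK

Book the labelled tin into stock: first use the palette knife to lever the scanner's hinged cover up until it stays above level, and lay the knife back down flat on the counter. Then stand the labelled tin wholly on the round pad in front of the scanner, turned so that its label squarely faces the scanner. Do not tip the tin over, and leave the other things on the counter where they are.

Things in the scene. Friction and masses are not known exactly. Their poses are not given: they have to be found in the camera images.
- station: Grey scanner block fixed to the counter, 130 mm wide, 155 high, x -50 to +60 mm; origin under it, front faces -x, z up. Its front slopes at 53 deg from x -50, z 75 to x 10, z 155 mm, with the window under the cover. Below, it is undercut: plinth front at x -20 mm up to z 66 mm, free air before it. The round pad lies in front. Place and yaw vary.
- pad (a point): Centre of the top of the black rubber pad, a disc of 100 mm diameter and 4 mm height; 220 mm in front of the station's origin (station x -220 mm). Axes as the station.
- hinge (a point): On the cover's hinge line, mid width: 10 mm behind the station's origin (x +10 mm), 161 mm high. The hinge runs along the station's y.
- cover (a joint): Angle of the cover, rad: 0 shut (lying on the 53 deg slope), grows as its front edge rises; level at 0.93, stop at 1.75; starts at 0 to 0.12. A steel plate, 135 mm from hinge to front edge, 110 mm wide, 4 mm thick, no handle. Its stiff hinge (about 0.1 Nm) stays where it is left.
- lip (a point): Middle of the cover's free front edge (mid thickness), moves with the cover, 135 mm from the hinge. Shut: station x -71 mm, height 53 mm; the last 33 mm of the cover stick out clear past the slope, so that a blade can go in underneath.
- spatula: Palette knife lying flat on the counter, 200 mm long. Origin: centre of the wooden handle (95 mm long, 22 mm wide, 24 mm high; its centre is 12 mm above the counter). x runs along it to the blade's tip, z up. The steel blade is 105 mm long, 26 mm wide, 3 mm thick, from x 47 to 152 mm at the handle's mid height.
- tip (a point): The tip of the palette knife's blade (x +152.5 mm from the handle's centre, mid thickness).
- canister: The labelled tin: closed grey metal cylinder, 60 mm diameter, 120 mm high, 0.3 kg. Origin: centre of its underside, z up, x points to the label: a paper label with bars on its side, and a 20 mm wide paper strip from the middle of the lid over the rim down to the label, seen from above.
- label (a point): Middle of the label on the tin's side: 30 mm from the axis along the tin's x, 50 mm high.
- plain_tin: A bystander: grey metal tin without a label, 68 mm diameter, 150 mm high. Origin: centre of its underside. It may change places with the labelled tin.
- shaker: Bystander: steel salt shaker, 36 mm diameter, 72 mm high.
- mug: Bystander: white mug, 76 mm diameter, 90 mm high.
- bowl: Bystander: white bowl, 120 mm diameter, 50 mm high.
- serving_spoon: Bystander: steel spoon, 200 mm long, lying on the counter.

How it is judged:
By the outcome, as a careful person would: the job done as asked, in the order asked, and still so for the second after the job is handed in, with the robot touching nothing.
It also fails if it takes over 72 s, if anything falls off the work surface, if the arm or the gripper's body presses on something with over 40 N, if the wrist force passes 120 N, or if a joint passes its speed limit or range.

## Working session

There is one attempt and no reset: what is moved stays moved. The work goes in short steps, Python scripts to look and compute and a shell command to move; the robot and the scene stay as the last step left them, time stands still between calls to the robot, and variables do not carry over. Pictures are saved under pics/ and viewed, at most 10 in all, crops included, and the job is handed in when it is done.

```bash
mkdir -p pics; cat > h.py <<'E'
import numpy as np, cv2
from scipy.spatial.transform import Rotation as R
from bench import r
np.set_printoptions(precision=1,suppress=True)
def K(n):
    c=r.calibration(n); f=240/np.tan(np.radians(c["vfov"])/2)
    return np.array([[f,0,c["cx"]],[0,f,c["cy"]],[0,0,1]])
def ext(n,s=None):
    c=r.calibration(n)
    if "rvec" in c:
        Rm=cv2.Rodrigues(np.array(c["rvec"],float))[0]; t=np.array(c["tvec"],float).ravel()
        return Rm.T,-Rm.T@t
    s=s or r.sense(); T=np.array(c["tool_from_camera"]); Rt=R.from_euler('xyz',s["tcp_rot"],degrees=True).as_matrix()
    return Rt@T[:3,:3], Rt@T[:3,3]+np.array(s["tool_pos"])
def ray(n,uv,z,s=None):
    A,o=ext(n,s); uv=np.atleast_2d(uv).astype(float)
    d=(A@np.linalg.inv(K(n))@np.c_[uv,np.ones(len(uv))].T).T
    return o+d*((z-o[2])/d[:,2])[:,None]
def cloud(n,depth,s=None):
    A,o=ext(n,s); v,u=np.mgrid[:480,:640]
    d=np.stack([u,v,np.ones_like(u)],-1)@np.linalg.inv(K(n)).T*depth[...,None]
    return d@A.T+o
E
python3 - <<'E'
from h import *
print(r.sense())
for n in("top","scene"):
    p,d=r.snapshot(n); cv2.imwrite(f"pics/{n}0.png",p); np.save(f"pics/{n}0.npy",d); A,o=ext(n); print(n,o,A[:,2],r.calibration(n))
E
```

```text
{'time': 0.0, 'joint_pos': array([70.7,  7.5, 85.3,  0. , 87.3, -4.9]), 'qd': array([ 0.1, -0.1, -0. ,  0. , -0.1,  0. ]), 'joint_efforts': array([ -0. , -56.9, -50.1,  -0. ,   0. ,   0. ]), 'tool_pos': array([148.7, 580.7, 249.2]), 'tcp_rot': array([-179.9,   -0. ,  165.6]), 'ft_force': array([-0.1,  0.6, -0.4]), 'wrist_torque': array([0., 0., 0.]), 'grip_force': 0.0, 'finger_gap': 85.11437220708349}
top [ 386.1   14.9 1268.4] [ 0.1 -0.  -1. ] {'vfov': 56.916142066049396, 'cx': 321.73451589943676, 'cy': 235.39861731675325, 'rvec': array([ 2.2, -2.1,  0.2]), 'tvec': array([  -6.3,  566.9, 1198.7])}
scene [1236.4  652.9 1046. ] [-0.5 -0.5 -0.7] {'vfov': 46.7000725942923, 'cx': 329.8545565269767, 'cy': 246.3686078476282, 'rvec': array([ 1.1,  2.4, -1. ]), 'tvec': array([ 353.4, -181.2, 1700.4])}
```

View pics/top0.png

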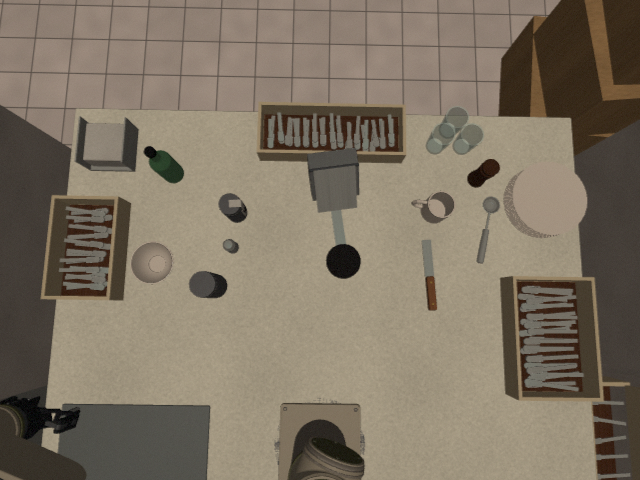

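View pics/scene0.png

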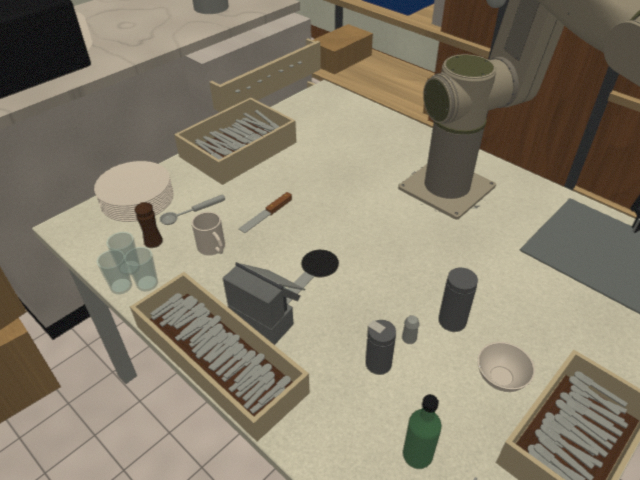

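The top view shows the station at about (335,180), the pad at (343,261), the knife with its handle at (432,293) and tip at (427,240), the labelled tin at (232,206) and the plain tin at (208,284). The scene view agrees. Next I measure.

```bash
cat > m.py <<'E'
from h import *
p=cv2.imread("pics/top0.png"); d=np.load("pics/top0.npy"); C=cloud("top",d)
hsv=cv2.cvtColor(p,cv2.COLOR_BGR2HSV)
def box(m,x0,x1,y0,y1):
    o=np.zeros(m.shape,np.uint8); o[y0:y1,x0:x1]=(m[y0:y1,x0:x1]*255); return o
def pts(m): 
    v,u=np.nonzero(m); return np.c_[u,v].astype(float)
m=box(hsv[...,2]<45,320,366,235,285); e=cv2.fitEllipse(max(cv2.findContours(m,0,1)[0],key=cv2.contourArea)); print("pad",e,ray("top",e[0],4)); pad=ray("top",e[0],4)[0]
h=box((hsv[...,1]>110)&(hsv[...,2]<190),415,450,265,320); q=ray("top",pts(h),18); c=q.mean(0); w,V=np.linalg.eigh(np.cov(q[:,:2].T)); print("handle",len(q),c,"axis",V[:,1],np.degrees(np.arctan2(V[1,1],V[0,1])),"len",np.ptp(q[:,:2]@V,axis=0))
b=box((hsv[...,1]<35)&(hsv[...,2]<165),415,440,232,278); q=ray("top",pts(b),13); print("blade",len(q),q.mean(0),np.ptp(q,axis=0), "minmax",q.min(0),q.max(0))
ax=q.mean(0)-c; print("ax h->b",np.degrees(np.arctan2(ax[1],ax[0])),np.linalg.norm(ax[:2]))
# station: points by height
for (x0,x1,y0,y1) in [(290,375,140,225)]:
    z=C[y0:y1,x0:x1]; 
    t=box((C[...,2]>140),x0,x1,y0,y1); print("hi",t.sum()/255, C[...,2][t>0].max())
    cn=max(cv2.findContours(t,0,1)[0],key=cv2.contourArea); rc=cv2.minAreaRect(ray("top",cn[:,0],155)[:,:2].astype(np.float32)); print(rc)
np.save("pics/C.npy",C)
# tins
for n,(x0,x1,y0,y1),H in [("lab",(212,255,185,225),120),("plain",(182,232,262,302),150)]:
    t=box(abs(C[...,2]-H)<7,x0,x1,y0,y1); q=C[t>0]; (cc,rr)=cv2.minEnclosingCircle(ray("top",pts(t),H)[:,:2].astype(np.float32)); print(n,len(q),q.mean(0),cc,rr)
    if n=="lab":
        s=t*(hsv[...,2]>120); s=((t>0)&(hsv[...,2]>120)); qq=ray("top",pts(s),120); print("strip",len(qq),qq.mean(0))
cv2.imwrite("pics/crop.png",cv2.resize(p[135:300,185:450],None,fx=3,fy=3,interpolation=cv2.INTER_CUBIC))
E
python3 m.py
```

```text
pad ((343.0595703125, 260.761962890625), (32.248050689697266, 32.8335075378418), 163.19993591308594) [[500.  -60.1   4. ]]
handle 266 [ 411.7 -307.    18. ] axis [-1.  -0.1] -176.17618174432462 len [22.9 92.4]
blade 308 [ 512.4 -300.5   13. ] [100.5  29.8   0. ] minmax [ 462.4 -315.4   13. ] [ 562.9 -285.5   13. ]
ax h->b 3.736836452932848 100.83211833758244
hi 1367.0 1268.4175406875704
((737.569091796875, -23.600425720214844), (77.17958068847656, 131.51539611816406), 8.715681076049805)
lab 384 [636.2 249.6 119.7] (636.02587890625, 248.07461547851562) 30.945348739624023
strip 89 [638.  237.9 120. ]
plain 546 [423.3 302.6 149.6] (423.51885986328125, 302.349365234375) 33.16535568237305
```

View pics/crop.png

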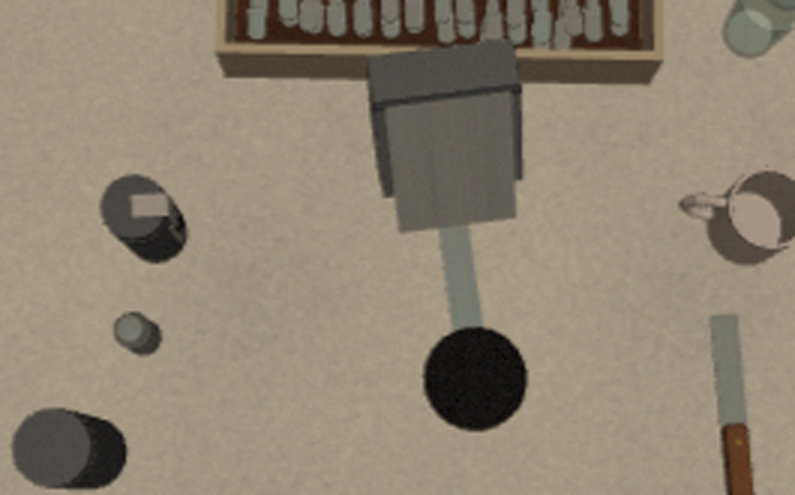

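```bash
cat >> h.py <<'E'
def plan(pos,yaw,roll=180,pitch=0):
    """turn first (tool axes), then shift in the new tool axes"""
    s=r.sense(); A=R.from_euler('xyz',s["tcp_rot"],degrees=True); B=R.from_euler('xyz',[roll,pitch,yaw],degrees=True)
    w=(A.inv()*B).as_rotvec(degrees=True); t=B.inv().apply(np.array(pos)-s["tool_pos"])
    print("turn",w,"rows>=",np.linalg.norm(w)/7.1,"shift mm",t,"rows>=",np.linalg.norm(t)/41)
E
python3 -m handwheel '[[0,0,0,0,0,-6.03,0.085],[0,0,0,0,0,-6.03,0.085],[0,0,0,0,0,-6.03,0.085],[0,0,0,0,0,0,0.085]]' 100
python3 -c "
from h import *
plan((500,100,249),183.7)
A=R.from_euler('xyz',[180,0,183.7],degrees=True); print(A.inv().apply([-68+0,-406,-120]))"
```

```text
time: 0.43
tool_pos: [148.8, 581.0, 249.7]
tcp_rot: [-179.9, -0.0, -176.0]
ft_force: [-0.2, 0.3, -0.3]
finger_gap: 84.9
grip_force: 0.0
turn [-0.1 -0.   0.3] rows>= 0.04368014558164933 shift mm [-319.4 -502.6    0.7] rows>= 14.525126273448786
[  94.1 -400.8  120. ]
```

```bash

python3 -m handwheel '[[-0.0213,-0.0335,0,0,0,0,0.085],[-0.0213,-0.0335,0,0,0,0,0.085],[-0.0213,-0.0335,0,0,0,0,0.085],[-0.0213,-0.0335,0,0,0,0,0.085],[-0.0213,-0.0335,0,0,0,0,0.085],[-0.0213,-0.0335,0,0,0,0,0.085],[-0.0213,-0.0335,0,0,0,0,0.085],[-0.0213,-0.0335,0,0,0,0,0.085]]' >/dev/null
python3 -m handwheel '[[-0.0213,-0.0335,0,0,0,0,0.085],[-0.0213,-0.0335,0,0,0,0,0.085],[-0.0213,-0.0335,0,0,0,0,0.085],[-0.0213,-0.0335,0,0,0,0,0.085],[-0.0213,-0.0335,0,0,0,0,0.085],[-0.0213,-0.0335,0,0,0,0,0.085],[-0.0213,-0.0335,0,0,0,0,0.085]]'
python3 -m handwheel '[[0.0085,-0.0364,0.011,0,0,0,0.085],[0.0085,-0.0364,0.011,0,0,0,0.085],[0.0085,-0.0364,0.011,0,0,0,0.085],[0.0085,-0.0364,0.011,0,0,0,0.085],[0.0085,-0.0364,0.011,0,0,0,0.085],[0.0085,-0.0364,0.011,0,0,0,0.085]]' >/dev/null
python3 -m handwheel '[[0.0085,-0.0364,0.011,0,0,0,0.085],[0.0085,-0.0364,0.011,0,0,0,0.085],[0.0085,-0.0364,0.011,0,0,0,0.085],[0.0085,-0.0364,0.011,0,0,0,0.085],[0.0085,-0.0364,0.011,0,0,0,0.085],[0,0,0,0,0,0,0.085],[0,0,0,0,0,0,0.085]]'
python3 - <<'E'
from h import *
s=r.sense(); p,d=r.snapshot("wrist"); cv2.imwrite("pics/w1.png",p); print(s["tool_pos"],s["tcp_rot"],s["joint_pos"])
hsv=cv2.cvtColor(p,cv2.COLOR_BGR2HSV)
h=((hsv[...,1]>110)&(hsv[...,2]<190)).astype(np.uint8)
cn=max(cv2.findContours(h,0,1)[0],key=cv2.contourArea)
q=ray("wrist",cn[:,0],18,s)[:,:2]; print(cv2.minAreaRect(q.astype(np.float32)), q.min(0),q.max(0))
plan((432,-306,23),183.7)
E
```

```text
time: 1.68
tool_pos: [501.0, 98.6, 250.2]
tcp_rot: [180.0, 0.0, -176.5]
ft_force: [0.6, 0.6, 0.1]
finger_gap: 85.0
grip_force: 0.0
time: 2.77
tool_pos: [431.6, -306.3, 128.0]
tcp_rot: [179.9, -0.1, -176.7]
ft_force: [0.2, 0.4, -0.4]
finger_gap: 84.9
grip_force: 0.0
[ 431.6 -306.3  128. ] [ 179.9   -0.1 -176.7] [ -40.9    2.1  104.1    0.    74.  -134.2]
((413.74188232421875, -308.7278137207031), (94.12994384765625, 20.45810890197754), 3.9984145164489746) [ 366.6 -321.8] [ 461.  -295.5]
turn [ 0.1 -0.1 -0.2] rows>= 0.03659942673461403 shift mm [  0.4  -0.8 105.6] rows>= 2.575864645130299
```

View pics/w1.png

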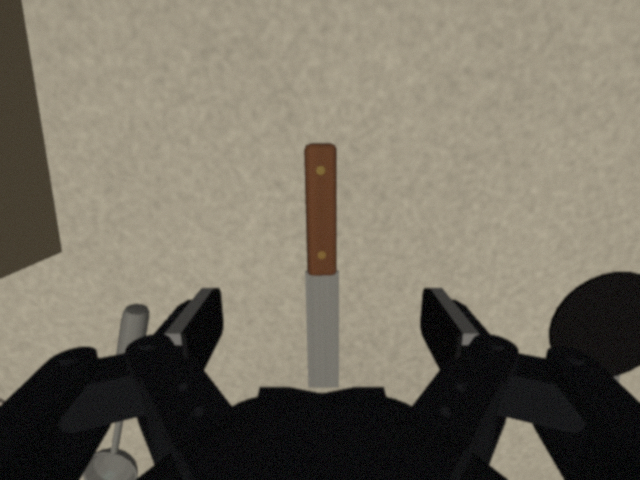

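The wrist view shows the knife between the open jaws: handle from (320,145) to (321,272), blade below it. I descend and grip.

```bash

python3 -m handwheel '[[-0.002,-0.001,0.035,0,0,0,0.085],[0,0,0.035,0,0,0,0.085],[0,0,0.034,0,0,0,0.085],[0,0,0,0,0,0,0],[0,0,0,0,0,0,0],[0,0,0,0,0,0,0],[0,0,0,0,0,0,0],[0,0,0,0,0,0,0]]' 110
python3 -m handwheel '[[0,0,0,0,0,0,0],[0,0,0,0,0,0,0],[0,0,0,0,0,0,0],[0,0,0,0,0,0,0]]'
```

```text
time: 3.48
tool_pos: [436.9, -307.2, 28.3]
tcp_rot: [-179.8, 0.2, -176.3]
ft_force: [-0.1, -0.2, 0.4]
finger_gap: 25.3
grip_force: 0.0
time: 3.82
tool_pos: [437.0, -307.4, 28.6]
tcp_rot: [-179.8, 0.2, -176.3]
ft_force: [-1.0, 1.9, 9.8]
finger_gap: 19.2
grip_force: 108.9
```

```bash

python3 -m handwheel '[[0,0,0,0,0,0,0.04],[0,0,0,0,0,0,0.04],[0.002,0,0.003,0,0,0,0.04],[0,0,0.002,0,0,0,0.04],[0,0,0,0,0,0,0.04]]' 115
python3 -m handwheel '[[0,0,0,0,0,0,0],[0,0,0,0,0,0,0],[0,0,0,0,0,0,0],[0,0,0,0,0,0,0],[0,0,0,0,0,0,0]]'
python3 -m handwheel '[[0,0,-0.02,0,0,0,0],[0,0,-0.04,0,0,0,0],[0,0,-0.04,0,0,0,0],[0,0,0,0,0,0,0],[0,0,0,0,0,0,0]]'
python3 - <<'E'
from h import *
s=r.sense(); p,d=r.snapshot("wrist"); cv2.imwrite("pics/w2.png",p);t,dt=r.snapshot("top"); cv2.imwrite("pics/t2.png",t);np.save("pics/t2.npy",dt);print(s)
E
```

```text
time: 4.23
tool_pos: [432.4, -305.7, 19.5]
tcp_rot: [180.0, -0.1, -176.3]
ft_force: [-0.3, 0.2, -0.4]
finger_gap: 40.1
grip_force: 0.0
time: 4.65
tool_pos: [433.2, -306.2, 20.4]
tcp_rot: [-180.0, 0.0, -176.3]
ft_force: [-0.1, -0.3, 0.5]
finger_gap: 20.0
grip_force: 112.6
time: 5.07
tool_pos: [434.9, -307.6, 123.7]
tcp_rot: [-179.7, 0.3, -176.3]
ft_force: [-0.4, 0.6, -2.0]
finger_gap: 19.8
grip_force: 112.6
{'time': 5.0667, 'joint_pos': array([ -40.8,    2.4,  104.2,    0. ,   73. , -134.5]), 'qd': array([-0. ,  2.8,  3.7,  0. , -0.9, -0.1]), 'joint_efforts': array([  0. , -51.7, -49.3,   0. ,   0.3,  -0. ]), 'tool_pos': array([ 434.9, -307.6,  123.7]), 'tcp_rot': array([-179.7,    0.3, -176.3]), 'ft_force': array([-0.4,  0.6, -2. ]), 'wrist_torque': array([-0., -0.,  0.]), 'grip_force': 112.58854150772095, 'finger_gap': 19.79854659035476}
```

View pics/w2.png

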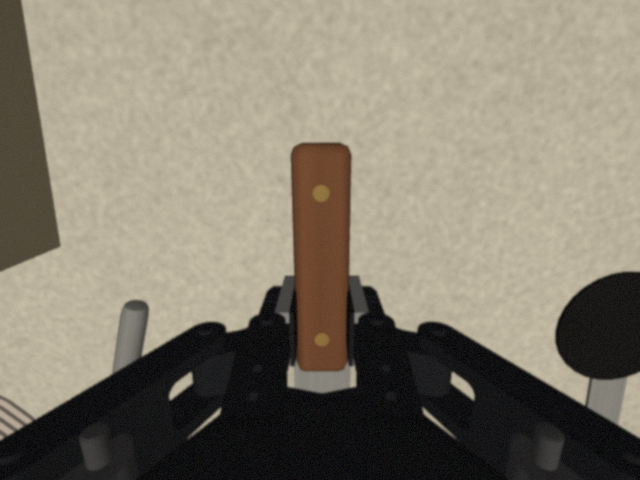

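The knife is held straight, with the handle from (320,145) to (322,370) in the view. Next I locate the cover from the depth data.

```bash
python3 - <<'E'
from h import *
C=np.load("pics/C.npy"); pad=np.array([500,-60.1])
for yaw in (8.0,8.7,9.4):
    a=np.radians(yaw); u=np.array([np.cos(a),np.sin(a)]); v=np.array([-u[1],u[0]]); o=pad+220*u
    P=C[140:225,290:375].reshape(-1,3); S=np.c_[(P[:,:2]-o)@u,(P[:,:2]-o)@v,P[:,2]]
    if yaw==8.7:
        for x0 in range(-90,70,10):
            k=S[(abs(S[:,0]-x0)<5)&(S[:,2]>35)&(S[:,2]<185)]
            if len(k): print(x0,"n",len(k),"y",k[:,1].min(),k[:,1].max(),"z med",np.median(k[abs(k[:,1])<40][:,2]) if (abs(k[:,1])<40).any() else None)
    k=S[(S[:,0]>-60)&(S[:,0]<0)&(abs(S[:,1])<60)&(S[:,2]>50)]
    # side edges of the cover: per row of station x, y-extents of the high layer
c=k=S[(S[:,0]>-65)&(S[:,0]<-5)&(abs(S[:,1])<45)&(S[:,2]>50)]
A=np.c_[c[:,:2],np.ones(len(c))]; f=np.linalg.lstsq(A,c[:,2],rcond=None)[0]; print("plane",f,"slope deg",np.degrees(np.arctan(np.hypot(f[0],f[1]))),"grad dir off",np.degrees(np.arctan2(f[1],f[0])),"(yaw 9.4 frame) res",np.std(A@f-c[:,2]))
# station top plan: z>150
t=P[(P[:,2]>150)&(P[:,2]<162)]; print(cv2.minAreaRect(t[:,:2].astype(np.float32)))
plan((560,-150,150),188.7)
E
```

```text
-80 n 116 y -53.54916849841348 53.72795390770913 z med 65.16727447150538
-70 n 179 y -54.01088777430317 55.66844852619775 z med 74.6604013670318
-60 n 179 y -54.256316843500755 54.2941031659663 z med 85.92276685779052
-50 n 195 y -62.71157678931292 65.53819536618684 z med 96.66239653367279
-40 n 221 y -62.842840699243894 65.20785180195968 z med 108.6266992178953
-30 n 225 y -62.9164139522201 65.72840720762015 z med 119.4684669914933
-20 n 235 y -62.882472637931336 65.21087763379296 z med 130.5007425091933
-10 n 239 y -63.051576329228155 65.74550959083314 z med 140.82957862644957
0 n 241 y -63.334120308858346 65.78997654878691 z med 152.00140385213274
10 n 222 y -63.76736154009153 65.7089813899011 z med 160.70466177507387
20 n 153 y -62.823876823196194 65.71828820791698 z med 155.03819503748002
30 n 181 y -64.35206084265509 65.66652359947402 z med 154.74671485644592
40 n 189 y -63.634200861960615 65.69980796299018 z med 154.76815878054003
50 n 181 y -64.14254167952423 65.73368572181694 z med 154.4713754496479
60 n 163 y -128.2746847917265 64.14734365416166 z med 154.23777895755052
plane [  1.1  -0.  152.1] slope deg 47.74833325376367 grad dir off -0.9171156912012448 (yaw 9.4 frame) res 2.7597293133891134
((744.3648071289062, -22.04694366455078), (65.12359619140625, 129.8753204345703), 7.657767295837402)
turn [ 0. -0. -5.] rows>= 0.7013977204704107 shift mm [-149.4  134.7  -30.4] rows>= 4.961883649235478
```

```bash

python3 -m handwheel '[[0,0,0,0,0,-5.1,0],[-0.0097,0.0392,0,0,0,0,0],[-0.0097,0.0392,0,0,0,0,0],[-0.0097,0.0392,0,0,0,0,0],[-0.0097,0.0392,0,0,0,0,0],[-0.0097,0.0392,0,0,0,0,0],[-0.0097,0.0392,0,0,0,0,0],[0,0,0,0,0,0,0]]' >/dev/null
python3 -m handwheel '[[0,0,0.035,0,0,0,0],[0,0,0.035,0,0,0,0],[0,0,0,0,0,0,0],[0,0,0,0,0,0,0]]'
python3 - <<'E'
from h import *
s=r.sense(); t,d=r.snapshot("top"); cv2.imwrite("pics/t3.png",t); C=cloud("top",d)
a=np.radians(8.6); u=np.array([np.cos(a),np.sin(a)]); v=np.array([-u[1],u[0]]); o=np.array([717.5,-27.2])
P=C[180:300,280:400].reshape(-1,3); S=np.c_[(P[:,:2]-o)@u,(P[:,:2]-o)@v,P[:,2]]
k=S[(S[:,2]>25)&(S[:,2]<70)&(S[:,0]<-95)&(S[:,0]>-235)&(abs(S[:,1])<40)]
for x in range(-230,-95,15):
    q=k[abs(k[:,0]-x)<7]; print(x,len(q),q.mean(0) if len(q) else "")
print("max x",np.sort(k[:,0])[-8:])
q=s["tool_pos"]; print("tcp st",(q[:2]-o)@u,(q[:2]-o)@v,q[2])
E
```

```text
time: 6.17
tool_pos: [450.9, -63.9, 47.0]
tcp_rot: [179.8, -0.5, -171.2]
ft_force: [0.4, 0.7, 0.2]
finger_gap: 19.6
grip_force: 112.8
-230 0 
-215 0 
-200 0 
-185 3 [-186.5   10.7   39.4]
-170 2 [-170.7    3.7   37.7]
-155 17 [-153.9   -2.6   39.7]
-140 29 [-141.9    5.2   38.6]
-125 0 
-110 0 
max x [-139.6 -139.4 -139.  -138.8 -138.1 -137.9 -137.7 -137.4]
tcp st -269.1128397837654 3.599456784934361 47.03123819104767
```

```bash

python3 -m handwheel '[[-0.019,-0.0013,0,0,0,0,0],[-0.019,-0.0012,0,0,0,0,0],[-0.019,0,0,0,0,0,0],[-0.019,0,0,0,0,0,0],[0,0,0,0,0,0,0],[0,0,0,0,0,0,0]]'
python3 -m handwheel '[[0,0,-0.01,0,0,0,0],[0,0,-0.015,0,0,0,0],[0,0,-0.015,0,0,0,0],[0,0,-0.015,0,0,0,0],[0,0,0,0,0,0,0]]'
python3 - <<'E'
from h import *
t,d=r.snapshot("scene"); cv2.imwrite("pics/s4.png",cv2.resize(t[200:400,180:420],None,fx=3,fy=3)[:600])
E
```

```text
time: 6.72
tool_pos: [531.9, -56.1, 52.4]
tcp_rot: [-179.9, 0.2, -171.2]
ft_force: [-1.0, -1.1, 0.2]
finger_gap: 19.8
grip_force: 112.8
time: 7.13
tool_pos: [531.1, -56.3, 109.4]
tcp_rot: [-179.9, 0.2, -171.2]
ft_force: [-0.1, -0.4, -0.6]
finger_gap: 19.8
grip_force: 113.5
```

View pics/s4.png

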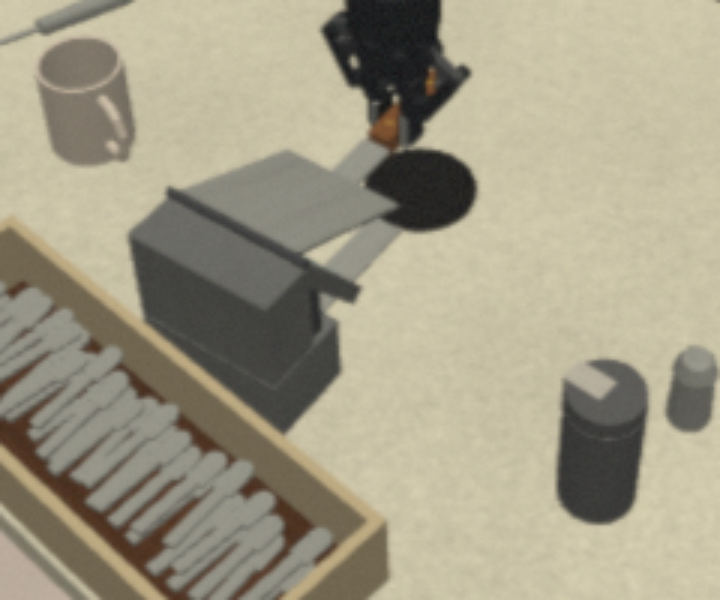

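The knife blade is under the cover (at about (400,200) in the crop), and the cover is rising. I keep lifting.

```bash

python3 -m handwheel '[[0,0,-0.015,0,0,0,0],[0,0,-0.015,0,0,0,0],[0,0,-0.015,0,0,0,0],[0,0,-0.015,0,0,0,0],[0,0,0,0,0,0,0]]'
python3 -m handwheel '[[0,0,-0.012,0,0,0,0],[0,0,-0.012,0,0,0,0],[0,0,-0.01,0,0,0,0],[0,0,0,0,0,0,0],[0,0,0,0,0,0,0]]'
cat > cov.py <<'E'
from h import *
t,d=r.snapshot("top"); C=cloud("top",d)
a=np.radians(8.6); u=np.array([np.cos(a),np.sin(a)]); v=np.array([-u[1],u[0]]); o=np.array([717.5,-27.2])
P=C[130:300,270:400].reshape(-1,3); S=np.c_[(P[:,:2]-o)@u,(P[:,:2]-o)@v,P[:,2]]
for x in range(-150,20,15):
    q=S[(abs(S[:,0]-x)<7)&(S[:,2]>60)&(S[:,2]<330)&(S[:,1]>20)&(S[:,1]<50)]; print(x,len(q),np.median(q,axis=0) if len(q) else "")
E
python3 cov.py
```

```text
time: 7.6
tool_pos: [530.9, -56.0, 167.9]
tcp_rot: [-179.9, 0.2, -171.2]
ft_force: [1.4, -0.2, -0.7]
finger_gap: 19.8
grip_force: 113.6
time: 8.02
tool_pos: [530.6, -55.7, 200.2]
tcp_rot: [-180.0, 0.1, -171.2]
ft_force: [-0.7, -0.7, -0.9]
finger_gap: 19.6
grip_force: 113.7
-150 0 
-135 0 
-120 0 
-105 0 
-90 0 
-75 11 [-74.4  47.9 209.9]
-60 22 [-58.5  44.7 201.3]
-45 33 [-44.5  42.  192.9]
-30 42 [-29.4  39.4 185.1]
-15 50 [-15.2  35.  177.6]
0 50 [ -0.5  34.5 168.1]
15 47 [ 14.7  35.9 158.9]
```

```bash

python3 -m handwheel '[[0,0,0.012,0,0,0,0],[0,0,0.012,0,0,0,0],[0.03,0,0,0,0,0,0],[0.03,0,0,0,0,0,0],[0.03,0,0,0,0,0,0],[0.03,0,0,0,0,0,0],[0,0,0,0,0,0,0],[0,0,0,0,0,0,0]]'
python3 cov.py
python3 -c "
from h import *
plan((433.5,-307,90),183.7)"
```

```text
time: 8.73
tool_pos: [409.7, -73.9, 173.3]
tcp_rot: [180.0, -0.1, -171.2]
ft_force: [0.0, 0.1, -0.4]
finger_gap: 19.8
grip_force: 113.8
-150 0 
-135 0 
-120 0 
-105 53 [-103.9   35.1  224.2]
-90 59 [-89.8  33.9 217.2]
-75 58 [-74.1  34.8 208.8]
-60 58 [-59.9  36.2 201.3]
-45 55 [-45.2  36.3 193. ]
-30 52 [-29.4  34.7 184.5]
-15 48 [-16.   35.  177.2]
0 49 [ -0.1  35.5 169.1]
15 48 [ 14.7  35.4 159.5]
turn [ 0.  -0.   5.1] rows>= 0.7152406914050975 shift mm [  -7.6 -234.1   84. ] rows>= 6.068187246100005
```

The cover stays about 29° above level. Now I return the knife.

```bash

python3 -m handwheel '[[0,0,0,0,0,5.1,0],[-0.0011,-0.0335,0.012,0,0,0,0],[-0.0011,-0.0335,0.012,0,0,0,0],[-0.0011,-0.0335,0.012,0,0,0,0],[-0.0011,-0.0335,0.012,0,0,0,0],[-0.0011,-0.0335,0.012,0,0,0,0],[-0.0011,-0.0335,0.012,0,0,0,0],[-0.0011,-0.0335,0.012,0,0,0,0]]' >/dev/null
python3 -m handwheel '[[0,0,0.025,0,0,0,0],[0,0,0.02,0,0,0,0],[0,0,0,0,0,0,0],[0,0,0,0,0,0,0],[0,0,0,0,0,0,0]]'
python3 -c "
from h import *
plan((433.5,-307,20.5),183.7); print(r.sense()['qd'])"
```

```text
time: 9.87
tool_pos: [435.1, -307.5, 46.7]
tcp_rot: [-180.0, 0.0, -176.2]
ft_force: [0.8, -0.1, 0.5]
finger_gap: 19.7
grip_force: 113.8
turn [-0.   0.   0.1] rows>= 0.008818235005341079 shift mm [ 1.5  0.6 26.2] rows>= 0.6398916097008397
[ 0.2 -1.7 -0.6 -0.1 -0.1 -0. ]
```

```bash

python3 -m handwheel '[[0.0015,0,0.012,0,0,0,0],[0,0,0.008,0,0,0,0],[0,0,0.003,0,0,0,0],[0,0,0,0,0,0,0],[0,0,0,0,0,0,0]]'
python3 -m handwheel '[[0,0,0.001,0,0,0,0],[0,0,0.001,0,0,0,0],[0,0,0,0,0,0,0],[0,0,0,0,0,0,0]]'
```

```text
time: 10.28
tool_pos: [432.7, -307.3, 23.2]
tcp_rot: [180.0, -0.0, -176.3]
ft_force: [-0.0, -0.3, -0.5]
finger_gap: 20.1
grip_force: 113.8
time: 10.62
tool_pos: [432.9, -307.7, 21.5]
tcp_rot: [-180.0, 0.0, -176.3]
ft_force: [0.1, -0.6, -0.7]
finger_gap: 19.8
grip_force: 113.8
```

```bash

python3 -m handwheel '[[0,0,0.0005,0,0,0,0],[0,0,0,0,0,0,0.085],[0,0,0,0,0,0,0.085],[0,0,0,0,0,0,0.085],[0,0,0,0,0,0,0.085],[0,0,0,0,0,0,0.085],[0,0,0,0,0,0,0.085]]' >/dev/null
python3 -m handwheel '[[0,0,-0.02,0,0,0,0.085],[0,0,-0.04,0,0,0,0.085],[0,0,-0.04,0,0,6.8,0.085],[0,0,-0.04,0,0,6.8,0.085],[0,0,-0.04,0,0,6.8,0.085],[0,0,-0.04,0,0,6.8,0.085],[0,0,-0.04,0,0,6.8,0.085],[0,0,-0.02,0,0,6.8,0.085]]' >/dev/null
python3 -m handwheel '[[0,0,0,0,0,6.8,0.085],[0,0,0,0,0,6.8,0.085],[0,0,0,0,0,6.8,0.085],[0,0,0,0,0,6.8,0.085],[0,0,0,0,0,6.8,0.085],[0,0,0,0,0,6.8,0.085],[0,0,0,0,0,6.8,0.085],[0,0,0,0,0,6.8,0.085]]' > /dev/null
python3 -m handwheel '[[0,0,0,0,0,6.8,0.085],[0,0,0,0,0,6.8,0.085],[0,0,0,0,0,0,0.085]]'
python3 -c "
from h import *
plan((620,190,300),75); s=r.sense();print(s['joint_pos'])
t,d=r.snapshot('top'); cv2.imwrite('pics/t5.png',t); C=cloud('top',d); print('knife blade z',np.median(C[245:270,424:431,2]),'handle z',np.median(C[285:305,430:433,2]))
hsv=cv2.cvtColor(t,cv2.COLOR_BGR2HSV); h=(hsv[...,1]>110)&(hsv[...,2]<190); h[:265]=0;h[320:]=0;h[:,:415]=0;h[:,450:]=0; v,u=np.nonzero(h); q=ray('top',np.c_[u,v],18); print(len(q),q.mean(0) if len(q) else 0)"
```

```text
time: 12.78
tool_pos: [432.8, -307.5, 300.7]
tcp_rot: [-180.0, -0.0, 74.6]
ft_force: [0.4, 0.4, -0.5]
finger_gap: 85.0
grip_force: 0.0
turn [-0.  -0.  -0.4] rows>= 0.057777080050087574 shift mm [529.   52.1   0.7] rows>= 12.965855078051396
[-40.9  -4.2  91.9  -0.   92.3 -25.5]
knife blade z 13.765387539805943 handle z 23.804964141294818
263 [ 412.7 -308.6   18. ]
```

```bash

python3 -m handwheel '[[0.0378,0.0037,0,0,0,0,0.085],[0.0378,0.0037,0,0,0,0,0.085],[0.0378,0.0037,0,0,0,0,0.085],[0.0378,0.0037,0,0,0,0,0.085],[0.0378,0.0037,0,0,0,0,0.085],[0.0378,0.0037,0,0,0,0,0.085],[0.0378,0.0037,0,0,0,0,0.085]]' >/dev/null
python3 -m handwheel '[[0.0378,0.0037,0,0,0,0,0.085],[0.0378,0.0037,0,0,0,0,0.085],[0.0378,0.0037,0,0,0,0,0.085],[0.0378,0.0037,0,0,0,0,0.085],[0.0378,0.0037,0,0,0,0,0.085],[0.0378,0.0037,0,0,0,0,0.085],[0.0378,0.0037,0,0,0,0,0.085]]' >/dev/null
python3 -m handwheel '[[0,0,0,0,0,0,0.085],[0,0,0,0,0,0,0.085],[0,0,0,0,0,0,0.085]]'
cat > tin.py <<'E'
import sys
from h import *
s=r.sense(); p,d=r.snapshot("wrist"); cv2.imwrite(f"pics/{sys.argv[1]}.png",p); z0=float(sys.argv[2])
C=cloud("wrist",d,s); hsv=cv2.cvtColor(p,cv2.COLOR_BGR2HSV)
t=((abs(C[...,2]-z0)<6)&(d>0)).astype(np.uint8); t[int(sys.argv[3]) if len(sys.argv)>3 else 400:]=0
cn=max(cv2.findContours(t,0,1)[0],key=cv2.contourArea); q=ray("wrist",cn[:,0],z0,s)[:,:2].astype(np.float32)
c,rr=cv2.minEnclosingCircle(q); e=cv2.fitEllipse(q); print("lid",c,rr,e[0],e[1],"px",cv2.minEnclosingCircle(cn)[0])
m=np.zeros_like(t); cv2.drawContours(m,[cn],-1,1,-1)
v,u=np.nonzero((m>0)&(hsv[...,2]>(hsv[...,2][m>0].min()/2+hsv[...,2][m>0].max()/2)))
S=ray("wrist",np.c_[u,v],z0,s)[:,:2]; R_=cv2.minAreaRect(S.astype(np.float32)); w=S.mean(0)-e[0]
k,V=np.linalg.eigh(np.cov(S.T)); print("strip",len(S),S.mean(0),R_,"dir(centroid)",np.degrees(np.arctan2(w[1],w[0])),"pca",np.degrees(np.arctan2(V[1,1],V[0,1])))
E
python3 tin.py w6 120
```

```text
time: 14.25
tool_pos: [620.4, 189.9, 300.3]
tcp_rot: [-180.0, 0.0, 75.1]
ft_force: [-1.1, 0.4, 1.0]
finger_gap: 85.0
grip_force: 0.0
lid (638.5700073242188, 247.80850219726562) 30.355579376220703 (638.31005859375, 248.88595581054688) (56.00743103027344, 58.483360290527344) px (323.5, 146.5)
strip 892 [639.8 236.9] ((640.40185546875, 248.33657836914062), (52.85353469848633, 59.834327697753906), 9.039934158325195) dir(centroid) -82.7379128386746 pca 85.9724748049721
```

View pics/w6.png

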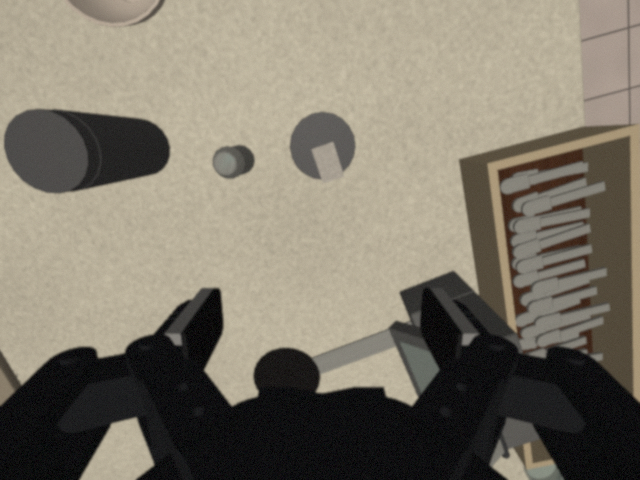

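The labelled tin's lid is at (323,146), and its strip runs from about (320,148) to (333,178). I isolate the strip for a cleaner direction.

```bash
python3 - <<'E'
from h import *
s=r.sense(); p=cv2.imread("pics/w6.png"); g=cv2.cvtColor(p,cv2.COLOR_BGR2GRAY)
m=np.zeros_like(g); cv2.circle(m,(323,146),28,1,-1)
b=((g>np.percentile(g[m>0],50)*.5+g[m>0].max()*.5)&(m>0)).astype(np.uint8)
cn=max(cv2.findContours(b,0,1)[0],key=cv2.contourArea); q=ray("wrist",cn[:,0],120,s)[:,:2].astype(np.float32)
print(cv2.minAreaRect(q)); S=np.zeros_like(b); cv2.drawContours(S,[cn],-1,1,-1); v,u=np.nonzero(S); S=ray("wrist",np.c_[u,v],120,s)[:,:2]
w=S.mean(0)-[638.4,248.5]; k,V=np.linalg.eigh(np.cov(S.T)); print(len(S),S.mean(0),np.degrees(np.arctan2(w[1],w[0])),np.degrees(np.arctan2(V[1,1],V[0,1])),k)
plan((638,248.5,170),75)
E
```

```text
((639.0494995117188, 236.88565063476562), (20.089752197265625, 25.205097198486328), 4.120786666870117)
642 [639.1 237.4] -86.18906549187962 96.71316198901972 [32.7 50.7]
turn [-0.  0.  0.] rows>= 0.005726474607472285 shift mm [ 61.8   1.7 130.8] rows>= 3.5280280231404513
```

```bash

python3 -m handwheel '[[0.031,0.001,0.02,0,0,0,0.085],[0.031,0.001,0.02,0,0,0,0.085],[0,0,0.02,0,0,0,0.085],[0,0,0.035,0,0,0,0.085],[0,0,0.035,0,0,0,0.085],[0,0,0.035,0,0,0,0.085],[0,0,0.03,0,0,0,0.085],[0,0,0.01,0,0,0,0.085]]' 50
python3 -m handwheel '[[0,0,0,0,0,0,0.085],[0,0,0,0,0,0,0.04],[0,0,0,0,0,0,0.04],[0,0,0,0,0,0,0.04],[0,0,0,0,0,0,0.04],[0,0,0,0,0,0,0.04],[0,0,0,0,0,0,0.04]]' 50
```

```text
time: 14.97
tool_pos: [635.4, 246.6, 90.0]
tcp_rot: [-179.6, 0.3, 74.9]
ft_force: [-1.9, -0.9, -0.9]
finger_gap: 84.8
grip_force: 0.0
time: 15.55
tool_pos: [640.5, 249.9, 99.8]
tcp_rot: [179.7, -0.2, 74.9]
ft_force: [-2.8, -0.2, 7.0]
finger_gap: 59.2
grip_force: 53.2
```

```bash

python3 -m handwheel '[[0,0,-0.015,0,0,0,0.04],[0,0,-0.025,0,0,0,0.04],[0,0,-0.025,0,0,-6.75,0.04],[0,0,0,0,0,-6.75,0.04],[0,0,0,0,0,-6.75,0.04],[0,0,0,0,0,-6.75,0.04],[0,0,0,0,0,-6.75,0.04],[0,0,0,0,0,-6.75,0.04]]' >/dev/null
python3 -m handwheel '[[0,0,0,0,0,-6.75,0.04],[0,0,0,0,0,-6.75,0.04],[0,0,0,0,0,-6.75,0.04],[0,0,0,0,0,-6.75,0.04],[0,0,0,0,0,-6.75,0.04],[0,0,0,0,0,-6.75,0.04],[0,0,0,0,0,-6.75,0.04],[0,0,0,0,0,-6.75,0.04]]'
python3 -m handwheel '[[0,0,0,0,0,0,0.04],[0,0,0,0,0,0,0.04]]'
python3 -c "
from h import *
plan((495,100,158),169.5);A=R.from_euler('xyz',[180,0,169.5],degrees=True); print(A.inv().apply([5,-160,0]))"
```

```text
time: 16.88
tool_pos: [638.9, 249.4, 162.5]
tcp_rot: [180.0, 0.1, 169.8]
ft_force: [0.2, -0.8, -2.4]
finger_gap: 59.3
grip_force: 55.0
time: 17.05
tool_pos: [638.9, 249.4, 162.1]
tcp_rot: [180.0, 0.1, 169.2]
ft_force: [0.8, 0.2, -3.7]
finger_gap: 59.2
grip_force: 55.0
turn [ 0.   0.1 -0.3] rows>= 0.04186008903973291 shift mm [ 114.3 -173.1    4.1] rows>= 5.059874393712328
[ -34.1 -156.4   -0. ]
```

```bash

python3 -m handwheel '[[0.019,-0.0288,0,0,0,0,0.04],[0.019,-0.0288,0,0,0,0,0.04],[0.019,-0.0288,0,0,0,0,0.04],[0.019,-0.0288,0,0,0,0,0.04],[0.019,-0.0288,0,0,0,0,0.04],[0.019,-0.0288,0,0,0,0,0.04]]' >/dev/null
python3 -m handwheel '[[-0.0068,-0.0313,0,0,0,0,0.04],[-0.0068,-0.0313,0,0,0,0,0.04],[-0.0068,-0.0313,0,0,0,0,0.04],[-0.0068,-0.0313,0,0,0,0,0.04],[-0.0068,-0.0313,0,0,0,0,0.04],[0,0,0,0,0,0,0.04],[0,0,0,0,0,0,0.04]]'
python3 - <<'E'
from h import *
s=r.sense(); p,d=r.snapshot("scene"); cv2.imwrite("pics/s7.png",p[150:450,150:550])
plan((500,-60,101.5),169.2)
E
```

```text
time: 18.13
tool_pos: [499.7, -61.4, 161.6]
tcp_rot: [-180.0, 0.1, 169.0]
ft_force: [-0.9, -0.4, -3.4]
finger_gap: 59.1
grip_force: 55.4
turn [ 0.   0.  -0.1] rows>= 0.010433000281665921 shift mm [-0.3  0.3 59.9] rows>= 1.4619974744765296
```

View pics/s7.png

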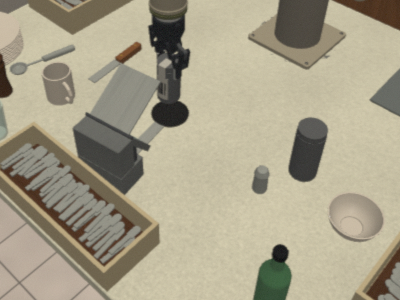

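The tin hangs above the pad with its label toward the scanner, and the cover is still up. I lower it.

```bash

python3 -m handwheel '[[0,0,0.02,0,0,0,0.04],[0,0,0.02,0,0,0,0.04],[0,0,0.012,0,0,0,0.04],[0,0,0.004,0,0,0,0.04],[0,0,0,0,0,0,0.04],[0,0,0,0,0,0,0.04]]'
python3 -m handwheel '[[0,0,0.002,0,0,0,0.04],[0,0,0,0,0,0,0.04],[0,0,0,0,0,0,0.04]]'
python3 -m handwheel '[[0,0,0.002,0,0,0,0.04],[0,0,0,0,0,0,0.04],[0,0,0,0,0,0,0.04]]'
```

```text
time: 18.68
tool_pos: [499.7, -59.0, 105.2]
tcp_rot: [180.0, 0.0, 169.4]
ft_force: [0.2, -0.2, -3.1]
finger_gap: 59.1
grip_force: 55.2
time: 18.93
tool_pos: [500.3, -59.5, 103.9]
tcp_rot: [180.0, 0.1, 169.4]
ft_force: [-0.5, 0.8, 4.3]
finger_gap: 59.1
grip_force: 55.3
time: 19.18
tool_pos: [501.4, -60.1, 103.5]
tcp_rot: [-180.0, 0.3, 169.4]
ft_force: [-2.9, -0.2, 13.7]
finger_gap: 59.0
grip_force: 54.6
```

```bash

python3 -m handwheel '[[0,0,-0.0025,0,0,0,0.04],[0,0,0,0,0,0,0.065],[0,0,0,0,0,0,0.075],[0,0,0,0,0,0,0.085],[0,0,0,0,0,0,0.085],[0,0,0,0,0,0,0.085],[0,0,0,0,0,0,0.085]]'
python3 -m handwheel '[[0,0,-0.02,0,0,0,0.085],[0,0,-0.03,0,0,0,0.085],[0,0,-0.04,0,0,0,0.085],[0,0,-0.04,0,0,0,0.085],[0,0,-0.04,0,0,0,0.085],[-0.035,0,-0.01,0,0,0,0.085],[-0.025,0,0,0,0,0,0.085],[0,0,0,0,0,0,0.085]]'
python3 tin.py w8 124
python3 - <<'E'
from h import *
s=r.sense(); t,d=r.snapshot("top"); cv2.imwrite("pics/t8.png",t)
p=cv2.imread("pics/w8.png"); cv2.imwrite("pics/c8.png",np.vstack([p[:300],t[130:300,0:640]]))
E
```

```text
time: 19.77
tool_pos: [499.4, -59.7, 103.1]
tcp_rot: [-180.0, -0.0, 169.4]
ft_force: [-0.5, -0.4, -0.0]
finger_gap: 84.9
grip_force: 0.0
time: 20.43
tool_pos: [561.8, -71.6, 284.2]
tcp_rot: [-180.0, 0.2, 169.4]
ft_force: [0.5, -0.4, -1.7]
finger_gap: 84.7
grip_force: 0.0
lid (501.6103820800781, -62.32315444946289) 30.256376266479492 (500.5538635253906, -62.41545486450195) (56.0113525390625, 58.49687576293945) px (320.0, 145.83999633789062)
strip 1003 [514.1 -60.6] ((514.4041748046875, -60.556678771972656), (32.17076110839844, 21.208354949951172), 8.151293754577637) dir(centroid) 7.78052781691142 pca -171.2391868223294
```

View pics/c8.png

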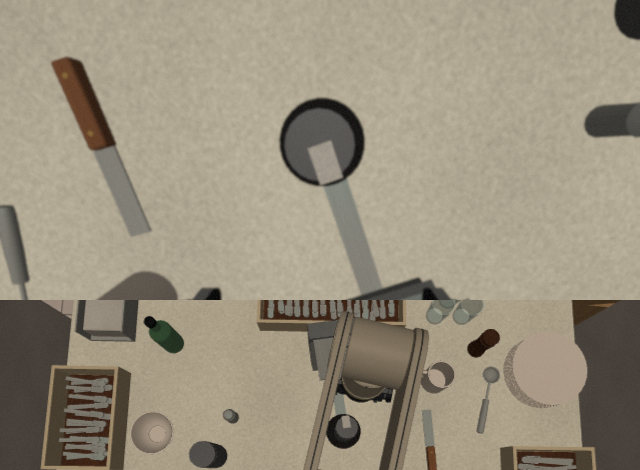

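The wrist view shows the tin centred on the pad at (320,146), with its strip at about 8.5° against the station yaw of 8.6°. The knife lies flat. I back off, check the cover and hand in.

```bash

python3 -m handwheel '[[0,0,-0.03,0,0,0,0.085],[0.03,0.03,-0.02,0,0,0,0.085],[0.03,0.03,0,0,0,0,0.085],[0.03,0.03,0,0,0,0,0.085],[0.02,0.03,0,0,0,0,0.085],[0,0.03,0,0,0,0,0.085],[0,0.03,0,0,0,0,0.085],[0,0,0,0,0,0,0.085]]'
python3 -m handwheel '[[0,0,0,0,0,0,0.085],[0,0,0,0,0,0,0.085],[0,0,0,0,0,0,0.085],[0,0,0,0,0,0,0.085]]' >/dev/null
python3 cov.py | head -9 && python3 -c "
from h import *
print(r.hand_in())"
```

```text
time: 21.2
tool_pos: [485.7, 125.5, 330.7]
tcp_rot: [179.9, -0.0, 169.6]
ft_force: [0.4, -0.1, 0.4]
finger_gap: 84.8
grip_force: 0.0
-150 0 
-135 0 
-120 0 
-105 54 [-104.2   35.1  224.8]
-90 59 [-89.9  34.5 217.5]
-75 58 [-74.5  35.  209. ]
-60 59 [-59.8  36.1 201.3]
-45 58 [-45.   35.  192.9]
-30 54 [-29.6  35.3 184.2]
the job is handed in; nothing more can be done
None
```

The job is handed in at about 21 s: the cover stays about 29° above level, the knife is back flat on the counter, and the labelled tin stands on the pad about 2 mm off centre with its label within about 1° of squarely facing the scanner.

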